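Pump down the fruit pan and snap its vent shut

ROBOT

A 6-joint arm with a two-finger parallel gripper is mounted at the origin on the work surface. World frame = base frame: x ahead of the robot, y to its left, z up, the work surface at z = 0. Lengths are in m, angles in degrees, forces in N, time in s.
With the tool pointing down it reaches from about 0.4 to 0.825 m from the base axis. Payload 7 kg.
Tool frame: the origin (TCP) lies at the very end of the fingers, on their centre line; the grasp point (between the pads) lies 19 mm behind it; y points along the fingers, x is the direction in which the jaws open and shut, and the axes are right-handed (so a half turn about y gives the same grasp; the last joint's range is limited). The gripper opens to 88 mm and grips with 3 to 60 N. Pads are 19 mm wide; open, the fingers measure 130 mm over their backs; the gripper's body (78 mm by 193 mm) begins 47 mm behind the grasp point.
Start: joints at [-52.363, 20.546, 0.682, 0, -70.136, -16.507], TCP at [0.243, -0.63, 0.227] pointing down, gripper open.
Joint ranges: [-176.03, 176.03], [-82.01, 121.73], [-58.28, 71.71], [-173.87, 95.51], [-174.79, -0.11], [-173.66, 173.66]. Speed limits (degrees/s): [136.94, 136.94, 172.46, 180, 180, 180].

INTERFACE

Orientations are given as [roll, pitch, yaw] about the fixed x, y, z axes, in that order (R = Rz(yaw) Ry(pitch) Rx(roll)).
In Python, from plant import ctrl gives the robot as it stands.
- The arm moves only by the shell command python3 -m crank 'ROWS'. ROWS is JSON, a list that holds one entry, the list of rows, each a list of 5 numbers: the closure, from -1 (fully open) to 1 (shut), then the shift along the tool's x, y, z in mm, then the turn about the tool's y in rad. In form: [[[claw, x, y, z, turn], ...]]. A call has 1 to 12 rows; each row is the pose to reach, as a shift and turn from the pose commanded when the call began, along the tool's axes at that moment; what a row does not reach only later rows make up. A row lasts 1/8 s, in which the tool goes at most 62.5 mm and 10.7 degrees, less where a joint would pass 70% of its speed; a pose out of reach is approached as far as the arm can. A call with a gripper value outside its range is refused whole. The fingers move at their own pace and stop on an object; the grip force is fixed at half the most. Time passes only in rows, so rows that repeat a pose let the fingers close. It gives the time, the measured TCP pose, the force and the opening at its end, in the units of the state.
- ctrl.get_obs(): the state, without advancing time (a new reading comes with each control period).
- ctrl.snapshot(name): name is "side" or "top" or "wrist"; returns the picture (384x512x3 uint8, red, green, blue); there is no depth.
- ctrl.camera_model(name): a dict with "fx", "fy", "cx", "cy" (pixels), "origin" and "orientation" of the camera in the world; the wrist camera has in their place "hand_eye" (4x4, takes a point from camera to tool coordinates, whose origin is the TCP and whose axes are the tool frame's). Camera axes: x right, y down, z forward; pixel columns grow to the right and rows downward; lengths in m; the calibration is good to about 2 mm. A picture is of the moment at which its call begins: read the wrist's pose just before it. camera_model takes no time and is no camera call.
- ctrl.close_job(): hands the job in, once; it reports no verdict.
Trained networks look in the newest picture that a camera, given by its name, has taken for a name from the list of things; names that differ only in an ending like _2 or _b are one class to them, and where a whole thing is asked for, a point or a joint stands for the part that bears it (a point fixed in the world has none). Each returns a list of dicts, best first, with "confidence" (0 to 1); they miss things now and then, are a little off and sometimes report something else, mostly with a low value. They report only what shows in the picture. A call takes as long as a camera call. They do not tell look-alikes from the thing itself.
- ctrl.find_in(camera, name): "extent" ([left, top, width, height] in pixels, round what is visible of it).
The state is a dict: "clock": time; "joint_pos": joint angles; "qvel": joint speeds; "tau": joint torques, N m; "tool_pos": TCP position; "orientation": TCP orientation; "force": force on the tool from outside, world axes, zero at the start; "moment": the same for the moment, N m; "opening": finger opening in m.
Only numpy, scipy, OpenCV 4.12 (cv2) and the standard library are available. Lean on these libraries where they do the work, as an engineer would, in place of code of your own. Each camera call takes 0.05 s, during which the arm holds its last target.

TASK

On the lid of the pan of cut fruit, push the pump's spring pedal all the way down to its stop, hold it there a moment and let it come back up. Then take the snap cap from the green tray, press it straight down over the vent stud until it clicks, and keep pressing after the click so that the rubber seal under it is squashed fully down. Finish still pressing the cap down with the fingers, without letting up, and leave the other things on the tray and the spoon on the lid where they are.

Things in the scene. Friction and masses are not known exactly. Their poses are not given: they have to be found in the camera images.
- pan: Rectangular steel food pan with a flat clear lid, fixed, 325 mm long (its x) x 176 mm wide (its y), lid's top 71 mm above the table. Origin: centre of the underside. The pump and the vent stand on the lid, 85 mm either side of the middle along the pan's x; which is at which end varies. A spoon lies across the middle of the lid.
- pedal_hinge (a point): The hinge of the pump's pedal, 20 mm above the lid, at one long-side end of the pump's white base (56 x 106 x 14 mm). The hinge line is this frame's x; the pedal runs from it towards this frame's +y, across the pan.
- pedal_pad (a point): Point to press: ribbed part on top of the white pedal plate (48 mm wide, 88 mm long, 6 mm thick), 70 mm from the hinge along the plate, 3 mm above its mid-plane. At rest the plate rises at 0.40 rad from the hinge (pad 50 mm above the lid); at its stop it still rises 0.06 rad (pad 27 mm above the lid). The point moves with the pedal.
- pedal (a joint): Pedal angle, rad: 0 up at rest, 0.34 down at its stop. A spring returns it; it takes about 5 N at the pad to start and 12 N at the stop.
- vent_seat (a point): Centre of the top face of the vent's black rubber seal when free, 10 mm above the lid; z up along the stud. The vent: round white base (52 mm across, 4 mm high), seal (36 mm across), and an upright steel stud 18 mm across, nose tapered to 10 mm, top 25 mm above the seal's top. Four spring balls bulge from the stud to 25 mm across, centres 7.5 mm above the seal's top.
- seal (a joint): How far the sprung rubber seal is squashed, m: 0 free, 0.003 fully down at its stop. It takes about 2 N to start and 11 N fully down.
- cap_center (a point): The snap cap's centre, half-way up (18 mm above its underside), z up along its axis. Loose, white plastic, 30 g, hollow, lying mouth down on the tray: a round cup 36 mm across and 36 mm tall with a flat closed top and a thin brim (42 mm across, lowest 3 mm). The mouth is 21 mm wide at the brim's inner lip (3 mm high), 28 mm wide and 32 mm deep inside.
- tray: Low green tray, fixed, 320 mm (its x) x 200 mm (its y), rim 14 mm high, floor 4 mm above the table. Origin: centre of its underside. On it in a row along its x, about 80 mm apart and in any order: the snap cap, a wide flat jar lid and a pointed bottle nozzle.
- jar_lid_center (a point): Centre of a flat white jar lid, 60 mm across, 16 mm high. Not used.
- nozzle_center (a point): Half-way up a pointed white bottle nozzle, a cone 34 mm across below and 10 mm at the tip, 45 mm tall. Not used.
- spoon: Steel spoon, 150 mm long, lying across the middle of the pan's lid. Not used.
- cap: The same snap cap; origin at the centre of its underside. Pressed over the stud it meets the balls with its underside 11 mm above the seal's top, needs about 6 to 10 N, clicks past them (the force drops) and lands on the seal: then its underside is level with vent_seat, and 3 mm below it with the seal fully squashed.
There are look-alikes about, which are no part of the job. Leave any pink or yellow look-alike of the cap alone.

How it is judged:
By the outcome, as a careful person would: the job done as asked, in the order asked, and still so for the second after the job is handed in, while the arm keeps its last pose, push and grip.
It also fails if it takes over 54 s, if anything falls off the work surface, if the arm or the gripper's body presses on something with over 40 N, if the wrist force passes 120 N, or if a joint passes its speed limit or range.

## Working session

There is one attempt and no reset: what is moved stays moved. The work goes in short steps, Python scripts to look and compute and a shell command to move; the robot and the scene stay as the last step left them, time stands still between calls to the robot, and variables do not carry over. Pictures are saved under pics/ and viewed, and the job is handed in when it is done.

```bash
ls; mkdir -p pics; python3 - <<'E'
from plant import ctrl
import cv2
o=ctrl.get_obs(); print(o)
for c in ["top","side"]:
    im=ctrl.snapshot(c); cv2.imwrite(f"pics/{c}0.png",im[:,:,::-1])
    print(c,ctrl.camera_model(c))
    for n in ["cap","vent_seat","pedal_pad","pedal","tray","pan","jar_lid_center","nozzle_center","spoon","cap_center","seal"]:
        print(n,[(d["extent"],round(d["confidence"],2)) for d in ctrl.find_in(c,n)][:4])
E
```

```text
pics
{'clock': 0.0, 'joint_pos': array([-5.23642380e+01,  2.05905967e+01,  6.32607043e-01, -2.06828361e-02,
       -7.01367223e+01, -1.65068163e+01]), 'qvel': array([-0.03913484, -0.00073167,  0.05472051,  0.01454485, -0.04677837,
       -0.05018501]), 'tau': array([ 2.14296539e-03, -5.82722032e+01,  2.93049413e+01,  6.99694008e+00,
        6.69937843e-03, -1.22665606e-04]), 'tool_pos': array([ 0.24310478, -0.62915743,  0.22562153]), 'orientation': array([-8.99917287e+01, -9.63333308e-02,  1.11121895e+02]), 'force': array([-0.82292109, -0.08801291,  1.07597155]), 'moment': array([ 0.00066511, -0.00334501,  0.01228809]), 'opening': 0.08765986927412477}
top {'fx': 375.42229165787955, 'fy': 375.42229165787955, 'cx': 252.2815004913615, 'cy': 197.61560769373878, 'origin': array([0.38194681, 0.14576703, 0.92067054]), 'orientation': array([-169.94370501,   -1.38470022,  -90.09631508])}
cap [([176.7, 202.9, 21.1, 19.1], 0.76), ([255.7, 230.6, 20.0, 15.6], 0.76), ([391.0, 204.5, 22.4, 23.9], 0.7), ([87.8, 200.6, 20.8, 18.0], 0.69)]
vent_seat [([390.5, 205.0, 23.3, 24.4], 0.55)]
pedal_pad [([3
[... 892 characters left out ...]
 207.6, 17.9, 19.2], 0.59), ([254.5, 247.9, 15.4, 23.2], 0.56)]
vent_seat []
pedal_pad []
pedal [([236.1, 131.5, 13.0, 12.5], 0.43), ([255.5, 248.0, 14.5, 22.8], 0.21)]
tray [([178.8, 235.7, 164.3, 73.0], 0.8), ([285.8, 135.6, 19.2, 14.7], 0.7)]
pan [([210.4, 135.4, 117.1, 45.5], 0.92), ([232.7, 133.0, 13.5, 9.2], 0.51)]
jar_lid_center [([287.8, 253.6, 26.6, 25.6], 0.68)]
nozzle_center [([219.9, 250.2, 14.4, 22.8], 0.76)]
spoon [([261.1, 129.5, 17.4, 23.1], 0.62)]
cap_center [([224.2, 323.2, 24.0, 30.5], 0.87), ([290.4, 204.7, 17.8, 20.6], 0.75), ([250.5, 246.1, 18.0, 23.9], 0.66), ([251.1, 207.4, 17.2, 18.0], 0.66)]
seal [([286.2, 137.5, 17.1, 13.1], 0.7), ([289.0, 143.6, 12.1, 1.8], 0.36)]
```

View pics/top0.png

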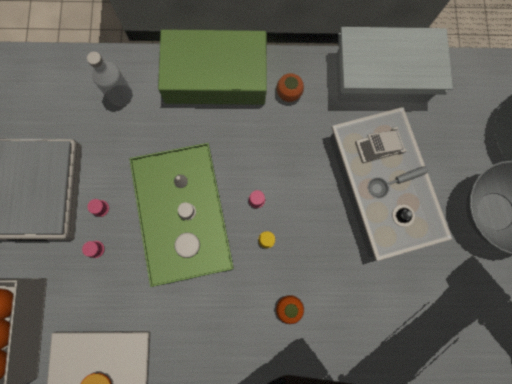

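View pics/side0.png

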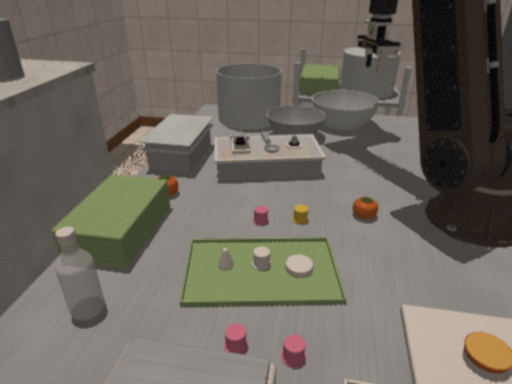

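Top view: the pan is on the right, with the pedal pump near (382,146), the spoon near (395,183) and the vent near (404,215). The green tray is on the left, with the nozzle at (181,181), the white cup at (186,211) and the jar lid at (187,245). Pink look-alikes are at (97,207), (93,248) and (258,199), and a yellow one at (267,240). The white one on the tray, in the middle of the row, fits "cap". I'll check it in an enlarged crop.

```bash
cat > h.py <<'E'
import numpy as np, cv2
from scipy.spatial.transform import Rotation as R
from plant import ctrl
def rot(o): return R.from_euler('xyz',o,degrees=True).as_matrix()
def campose(name,obs=None):
    m=ctrl.camera_model(name)
    K=np.array([[m['fx'],0,m['cx']],[0,m['fy'],m['cy']],[0,0,1]])
    if 'hand_eye' in m:
        T=np.eye(4);T[:3,:3]=rot(obs['orientation']);T[:3,3]=obs['tool_pos'];T=T@np.array(m['hand_eye'])
        return K,T[:3,:3],T[:3,3]
    return K,rot(m['orientation']),np.array(m['origin'])
def ray(name,px,obs=None):
    K,Rm,o=campose(name,obs); d=Rm@np.linalg.inv(K)@np.array([px[0],px[1],1.]); return o,d/np.linalg.norm(d)
def plane(name,px,z,obs=None):
    o,d=ray(name,px,obs); return o+d*(z-o[2])/d[2]
def proj(name,P,obs=None):
    K,Rm,o=campose(name,obs); c=(np.atleast_2d(P)-o)@Rm; q=c@K.T; return q[:,:2]/q[:,2:]
def tri(*rs):
    A=np.zeros((3,3));b=np.zeros(3)
    for o,d in rs:
        M=np.eye(3)-np.outer(d,d);A+=M;b+=M@o
    return np.linalg.solve(A,b)
E
python3 - <<'E'
from h import *
a=cv2.imread('pics/top0.png');b=cv2.imread('pics/side0.png')
c=lambda im,x,y,w,h:cv2.resize(im[y:y+h,x:x+w],(400,300),interpolation=cv2.INTER_CUBIC)
out=np.vstack([np.hstack([c(a,130,140,120,90+60)if 0 else c(a,130,165,100,75+25),c(b,190,225,120,90)]),np.hstack([c(a,320,110,140,105+50),c(b,205,125,120,90)])])
cv2.imwrite('pics/crop0.png',out)
print('cap top',plane('top',(186,209),.040),plane('side',(261.5,250),.040))
print('ped', plane('top',(385,143),.10),'vent',plane('top',(404,213),.1),plane('side',(294,138),.106))
E
```

```text
cap top [0.51043867 0.28074596 0.04      ] [0.50942514 0.28040346 0.04      ]
ped [ 0.65586744 -0.17987977  0.1       ] vent [ 0.49358354 -0.21218268  0.1       ] [ 0.49025595 -0.19358414  0.106     ]
```

View pics/crop0.png

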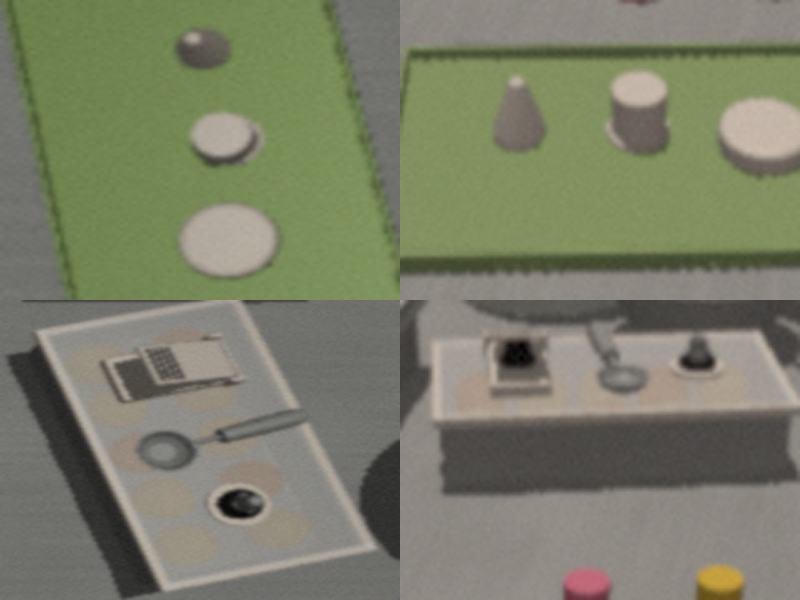

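The white cup with the thin brim at top (186,211), side (261,258) is the snap cap. The nozzle lies on one side of it and the jar lid on the other, and the pink and yellow look-alikes are off the tray. Next I'll work out the pan frame, the tray axis and the first move.

```bash
python3 - <<'E'
from h import *
o=ctrl.get_obs(); Rm=rot(o['orientation']); print('tool axes cols\n',Rm.round(3)); print(ctrl.camera_model('wrist'))
s=lambda x,y:(320+x*.35,110+y*155/300)
C=np.array([plane('top',s(*p),.071) for p in [(38,32),(238,0),(375,248),(165,288)]]);print(C.round(4)); c=C.mean(0)
L=(C[0]+C[1]-C[2]-C[3])/2;W=(C[0]+C[3]-C[1]-C[2])/2
print('center',c,'L',np.linalg.norm(L),np.degrees(np.arctan2(L[1],L[0])),'W',np.linalg.norm(W),np.degrees(np.arctan2(W[1],W[0])))
l=L/np.linalg.norm(L); print('pump/vent exp',c+l*.085,c-l*.085)
print('ribs',plane('top',s(165,65),.121)); print('vent base',plane('top',s(239,204),.075))
t=lambda x,y:(130+x*.25,165+y/3)
n,k,j=[plane('top',t(*p),z) for p,z in[((190,40),.049),((222,134),.04),((228,238),.02)]];print(n,k,j)
d=n-j;print('row ang',np.degrees(np.arctan2(d[1],d[0])))
E
```

```text
tool axes cols
 [[-0.361 -0.    -0.933]
 [ 0.933  0.    -0.361]
 [ 0.    -1.     0.   ]]
{'fx': 282.8305121526406, 'fy': 282.8305121526406, 'cx': 253.54704156702115, 'cy': 193.52782670817624, 'hand_eye': array([[ 9.99999498e-01, -8.78754034e-04, -4.81354596e-04,
         4.17955793e-05],
       [ 1.90544132e-04, -3.04859765e-01,  9.52397232e-01,
        -1.57276321e-01],
       [-9.83668558e-04, -9.52396846e-01, -3.04859445e-01,
         8.38259407e-02],
       [ 0.00000000e+00,  0.00000000e+00,  0.00000000e+00,
         1.00000000e+00]])}
[[ 0.7058 -0.0692  0.071 ]
 [ 0.7492 -0.2415  0.071 ]
 [ 0.4398 -0.3297  0.071 ]
 [ 0.3934 -0.1575  0.071 ]]
center [ 0.57206475 -0.19946583  0.071     ] L 0.32322943777913293 15.846479228075301 W 0.17799423459377509 104.60809596121445
pump/vent exp [ 0.65383447 -0.17625567  0.071     ] [ 0.49029502 -0.22267599  0.071     ]
ribs [ 0.64739206 -0.15507273  0.121     ]
vent base [ 0.49143649 -0.22187181  0.075     ]
[0.58246457 0.30155026 0.049     ] [0.50884767 0.28187482 0.04      ] [0.428607   0.27898604 0.02      ]
row ang 8.343322732867232
```

```bash
python3 -m crank '[[[1,0,-60,0,0],[1,285,-60,-540,0.1],[1,285,-60,-540,0.1],[1,285,-60,-540,0.1],[1,285,-60,-540,0.1],[1,285,-60,-540,0.1],[1,285,-60,-540,0.1],[1,285,-60,-540,0.1],[1,285,-60,-540,0.1],[1,285,-60,-540,0.1],[1,285,-30,-540,0.1],[1,285,-10,-540,0.1]]]'
python3 - <<'E'
from h import *
o=ctrl.get_obs(); im=ctrl.snapshot('wrist'); cv2.imwrite('pics/w1.png',im[:,:,::-1])
print(o['clock'],o['tool_pos'],o['orientation'],o['force'],o['opening'])
for n in ['pedal_pad','pedal','vent_seat','seal','spoon']: print(n,[(d["extent"],round(d["confidence"],2)) for d in ctrl.find_in('wrist',n)][:3])
E
```

```text
clock: 2.7
tool_pos: [0.6458, -0.166, 0.2344]
orientation: [-89.9, -0.1, 105.6]
force: [-0.3, -0.7, 0.5]
opening: 0.001
2.7 [ 0.64580399 -0.16597026  0.23442754] [-8.99288799e+01 -5.01217023e-02  1.05597216e+02] [-0.32572298 -0.68898733  0.45439214] 0.000995377354889262
pedal_pad [([202.1, 168.1, 81.3, 50.3], 0.58)]
pedal [([202.8, 166.9, 81.2, 55.8], 0.91)]
vent_seat [([219.4, 2.4, 46.7, 44.9], 0.81)]
seal [([222.7, 0.0, 37.8, 38.3], 0.63)]
spoon [([160.5, 76.4, 143.7, 49.4], 0.66)]
```

View pics/w1.png

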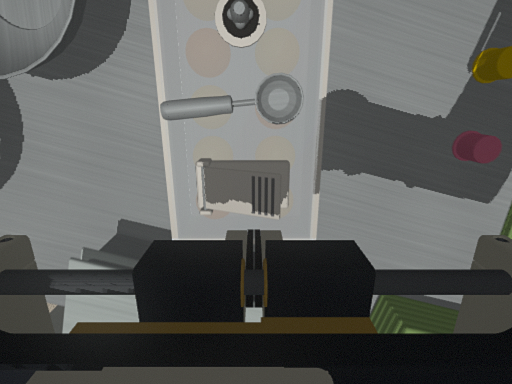

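The wrist view shows the pedal plate with its ribs around (265,196) and the hinge at the left (205,187). The spoon is at (235,98) and the vent at (241,15).

```bash
python3 - <<'E'
from h import *
o=ctrl.get_obs();Rm=rot(o['orientation'])
for n,p,z in [('ribs',(265,196),.121),('hinge',(206,187),.091),('plateend',(288,190),.128),('ventbase',(241,18),.075)]:
    P=plane('wrist',p,z,o); print(n,P.round(4),'tool mm',(Rm.T@(P-o['tool_pos'])*1000).round(1))
P=plane('wrist',(265,196),.121,o); print(proj('top',P))
E
```

```text
ribs [ 0.6482 -0.157   0.121 ] tool mm [ 11.5 117.1  -6.7]
hinge [ 0.6647 -0.22    0.091 ] tool mm [-53.5 147.2  -5.9]
plateend [ 0.634  -0.1377  0.128 ] tool mm [ 33.9 110.1   1.9]
ventbase [ 0.4899 -0.2254  0.075 ] tool mm [-12.5 162.8 164.1]
[[378.59246918 143.258     ]]
```

```bash
python3 -m crank '[[[1,2,60,-6,0],[1,2,100,-6,0],[1,2,100,-6,0],[1,2,112,-6,0],[1,2,120,-6,0],[1,2,128,-6,0],[1,2,132,-6,0],[1,2,132,-6,0]]]'
```

```text
clock: 4.0
tool_pos: [0.651, -0.1652, 0.1071]
orientation: [-90.2, 0.1, 105.4]
force: [-2.2, 3.0, 11.4]
opening: 0.0006
```

```bash
python3 -m crank '[[[1,0,6,0,0],[1,0,10,0,0],[1,0,10,0,0],[1,0,10,0,0]]]'; python3 - <<'E'
from h import *
o=ctrl.get_obs(); im=ctrl.snapshot('wrist'); cv2.imwrite('pics/w2.png',im[100:300,130:380,::-1].repeat(2,0).repeat(2,1))
im=ctrl.snapshot('side'); cv2.imwrite('pics/s2.png',cv2.resize(im[110:200,190:340,::-1],(750,450)))
print(o['tool_pos'],o['force'])
E
```

```text
clock: 4.5
tool_pos: [0.6512, -0.1646, 0.098]
orientation: [-90.3, 0.0, 105.5]
force: [-4.3, 6.6, 13.8]
opening: 0.0005
[ 0.65120588 -0.16457839  0.09795982] [-4.30021047  6.56749055 13.81874304]
```

View pics/s2.png

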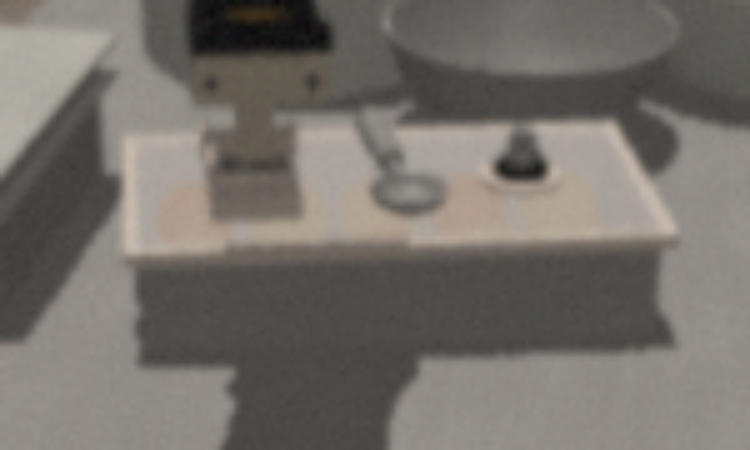

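```bash
python3 -m crank '[[[1,0,5,0,0],[1,0,8,0,0],[1,0,8,0,0]]]'; 
```

```text
clock: 4.97
tool_pos: [0.6517, -0.1646, 0.0967]
orientation: [-90.4, 0.2, 105.6]
force: [-21.0, 15.3, 56.1]
opening: 0.0006
```

The stop is reached: the force rose steeply with almost no travel. I'll ease the push a little, hold, then release.

```bash
python3 -m crank '[[[1,0,-2,0,0],[1,0,-3,0,0],[1,0,-3,0,0],[1,0,-3,0,0]]]'; python3 -m crank '[[[1,0,-10,0,0],[1,0,-20,0,0],[1,0,-32,0,0],[1,0,-70,0,0],[-1,0,-120,0,0],[-1,0,-130,0,0]]]'
python3 - <<'E'
from h import *
o=ctrl.get_obs(); im=ctrl.snapshot('wrist'); cv2.imwrite('pics/w3.png',im[:,:,::-1])
im=ctrl.snapshot('top'); cv2.imwrite('pics/t3.png',cv2.resize(im[90:270,310:470,::-1],(533,600)))
E
```

```text
clock: 5.48
tool_pos: [0.6515, -0.1646, 0.0971]
orientation: [-90.4, 0.1, 105.5]
force: [-13.5, 12.0, 38.6]
opening: 0.0007
clock: 6.22
tool_pos: [0.6514, -0.1658, 0.2246]
orientation: [-90.4, 0.1, 105.4]
force: [0.2, -0.6, -0.2]
opening: 0.0153
```

View pics/w3.png

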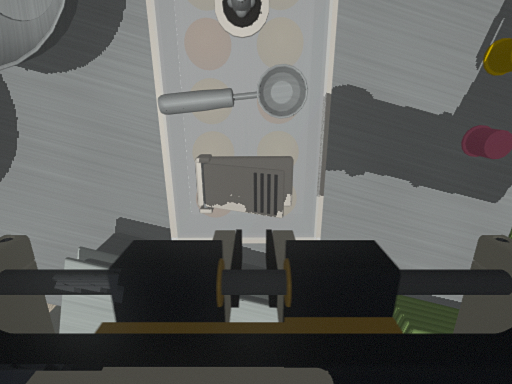

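The pedal is back up at (247,187), with the ribs at the same place as before, and the spoon hasn't moved. Next, a closer look at the vent.

```bash
python3 -m crank '[[[-1,-10,-15,155,0],[-1,-10,-15,155,0],[-1,-10,-15,155,0],[-1,-10,-15,155,0],[-1,-10,-15,155,0]]]'
python3 - <<'E'
from h import *
o=ctrl.get_obs(); im=ctrl.snapshot('wrist'); cv2.imwrite('pics/w4.png',im[:,:,::-1])
np.save('o4.npy',np.r_[o['tool_pos'],o['orientation']])
print(o['tool_pos'],o['orientation'])
for n in ['vent_seat','seal']: print(n,[(d["extent"],round(d["confidence"],2)) for d in ctrl.find_in('wrist',n)][:3])
E
```

```text
clock: 6.95
tool_pos: [0.5028, -0.2162, 0.2338]
orientation: [-90.0, -0.0, 105.4]
force: [0.6, 0.2, 0.3]
opening: 0.073
[ 0.50275287 -0.2162298   0.23384028] [-8.99597870e+01 -2.84479187e-02  1.05388913e+02]
vent_seat [([231.3, 147.8, 41.4, 39.9], 0.91)]
seal [([236.9, 153.3, 31.8, 32.0], 0.71), ([214.8, 300.1, 74.3, 24.8], 0.45)]
```

View pics/w4.png

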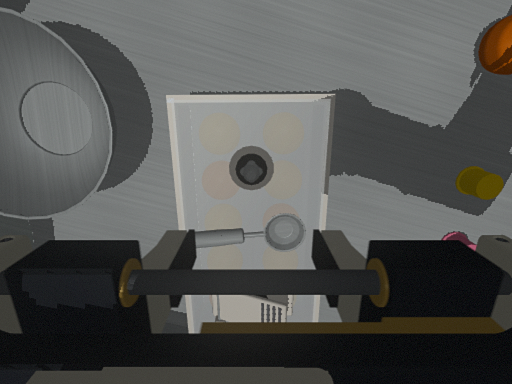

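```bash
python3 - <<'E'
from h import *
v=np.load('o4.npy');o=dict(tool_pos=v[:3],orientation=v[3:])
im=cv2.imread('pics/w4.png'); c=im[140:200,220:285]; cv2.imwrite('pics/c4.png',cv2.resize(c,None,fx=9,fy=9,interpolation=cv2.INTER_CUBIC))
g=cv2.cvtColor(c,cv2.COLOR_BGR2GRAY)
for t in (60,70):
    m=(g<t).astype(np.uint8);n,l,s,ce=cv2.connectedComponentsWithStats(m);k=1+s[1:,4].argmax();print('seal',s[k]+[220,140,0,0,0],ce[k]+[220,140])
for p,z in [((251.5,168),.075),((252.2,167.7),.075),((252.8,169.3),.079)]:
    P=plane('wrist',p,z,o);print(P.round(4))
for ctr in [(.4914,-.2219),(.4905,-.2235),(.4925,-.2235)]:
    th=np.linspace(0,2*np.pi,60)
    q=proj('wrist',np.c_[ctr[0]+.026*np.cos(th),ctr[1]+.026*np.sin(th),0*th+.075],o);print(ctr,q.min(0).round(1),q.max(0).round(1))
E
```

```text
seal [236 154  31  31 464] [251.05172414 167.22844828]
seal [235 154  32  31 645] [250.99689922 168.34418605]
[ 0.4906 -0.2221  0.075 ]
[ 0.49   -0.2214  0.075 ]
[ 0.4907 -0.2205  0.079 ]
(0.4914, -0.2219) [228.7 145.9] [274.2 190.5]
(0.4905, -0.2235) [227.5 144.7] [273.1 189.4]
(0.4925, -0.2235) [227.1 146.5] [272.6 191. ]
```

View pics/c4.png

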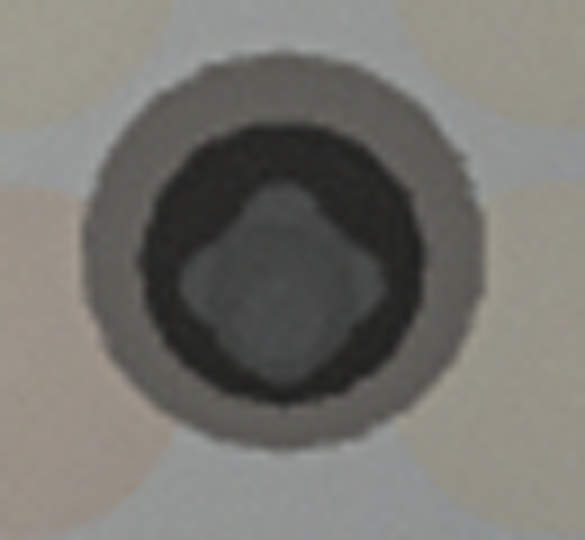

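Next, the cap, viewed from the same relative pose so that calibration bias cancels.

```bash
python3 -m crank '[[[-1,480,0,-152,0],[-1,480,0,-152,0],[-1,480,0,-152,0],[-1,480,0,-152,0],[-1,480,0,-152,0],[-1,480,0,-152,0],[-1,480,0,-152,0],[-1,480,20,-152,0],[-1,480,40,-152,0],[-1,480,40,-152,0],[-1,480,40,-152,0]]]'
python3 - <<'E'
from h import *
o=ctrl.get_obs(); im=ctrl.snapshot('wrist'); cv2.imwrite('pics/w5.png',im[:,:,::-1])
np.save('o5.npy',np.r_[o['tool_pos'],o['orientation']])
print(o['tool_pos'],o['orientation'])
for n in ['cap','cap_center']: print(n,[(d["extent"],round(d["confidence"],2)) for d in ctrl.find_in('wrist',n)][:3])
E
```

```text
clock: 8.48
tool_pos: [0.5222, 0.2866, 0.195]
orientation: [-90.0, 0.0, 105.4]
force: [-0.2, -0.0, 0.8]
opening: 0.0877
[0.52215404 0.28663969 0.19495559] [-9.00055366e+01  2.33826525e-02  1.05406910e+02]
cap [([236.2, 146.5, 31.6, 38.6], 0.94), ([69.3, 35.6, 50.6, 43.7], 0.9), ([392.4, 193.8, 45.4, 43.6], 0.87)]
cap_center [([81.3, 128.5, 47.4, 42.4], 0.71), ([69.2, 34.4, 54.5, 44.7], 0.7), ([428.3, 120.1, 51.7, 36.1], 0.66)]
```

View pics/w5.png

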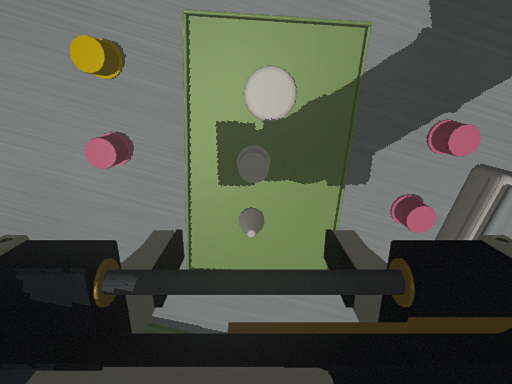

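The wrist view shows the tray with the jar lid at (270,93), the white cap in shadow at (253,163) and the nozzle at (251,222). The pink and yellow caps are all off the tray. I'll enlarge the cap.

```bash
python3 - <<'E'
from h import *
v=np.load('o5.npy');o=dict(tool_pos=v[:3],orientation=v[3:])
im=cv2.imread('pics/w5.png'); c=im[135:195,220:285]; cv2.imwrite('pics/c5.png',np.clip(cv2.resize(c,None,fx=9,fy=9,interpolation=cv2.INTER_CUBIC)*1.8,0,255))
th=np.linspace(0,2*np.pi,60)
for ctr in [(.51,.281),(.5080,.281),(.51,.283)]:
    for r,z in [(.018,.04),(.021,.006)]:
        q=proj('wrist',np.c_[ctr[0]+r*np.cos(th),ctr[1]+r*np.sin(th),0*th+z],o);print(ctr,z,(q.min(0)-[220,135])*9+4,(q.max(0)-[220,135])*9+4)
E
```

```text
(0.51, 0.281) 0.04 [146.60270241 164.46183408] [433.72930168 445.71928777]
(0.51, 0.281) 0.006 [139.72443604 100.25934813] [443.81872598 400.1459606 ]
(0.508, 0.281) 0.04 [150.54031022 148.82714065] [438.19756083 431.12556292]
(0.508, 0.281) 0.006 [143.28683169  85.9438385 ] [447.89122496 386.83783785]
(0.51, 0.283) 0.04 [162.06280279 168.74534745] [449.04532916 449.71905017]
(0.51, 0.283) 0.006 [153.76282811 104.182053  ] [457.71859398 403.79398651][ WARN:0@0.591] global loadsave.cpp:1063 imwrite_ Unsupported depth image for selected encoder is fallbacked to CV_8U.
```

View pics/c5.png

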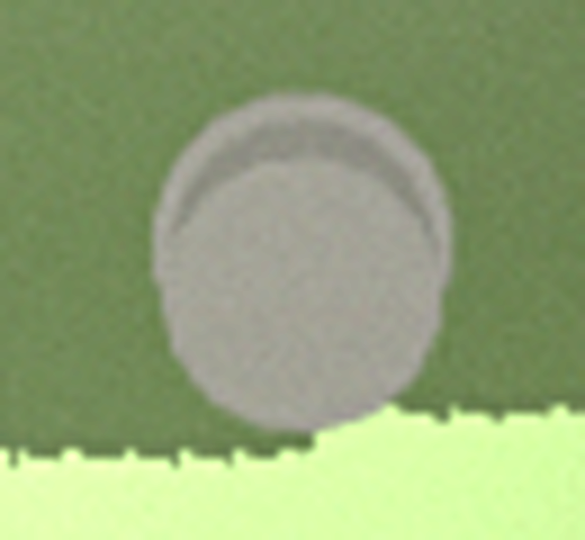

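```bash
python3 -m crank '[[[-1,-1,0,15,0],[-1,-1,60,15,0],[-1,-1,120,15,0],[-1,-1,165,15,0],[-1,-1,180,15,0],[-1,-1,184,15,0],[-1,-1,184,15,0],[-1,-1,184,15,0]]]'
```

```text
clock: 9.62
tool_pos: [0.5084, 0.2826, 0.0123]
orientation: [-90.1, -0.1, 105.4]
force: [-0.3, -0.0, 0.2]
opening: 0.0878
```

```bash
python3 -m crank '[[[-1,-1,3,0,0],[-1,-1,3,0,0],[1,-1,3,0,0],[1,-1,3,0,0],[1,-1,3,0,0],[1,-1,3,0,0],[1,-1,3,0,0],[1,-1,3,0,0]]]'
```

```text
clock: 10.62
tool_pos: [0.5079, 0.2809, 0.0076]
orientation: [-90.0, -0.0, 105.4]
force: [0.4, -0.9, 0.5]
opening: 0.0354
```

Gripped at 35 mm opening, just above the brim. I'll lift it and carry it to above the vent.

```bash
python3 -m crank '[[[1,0,-60,0,0],[1,0,-120,0,0],[1,0,-180,0,0],[1,-481,-180,150,0],[1,-481,-180,150,0],[1,-481,-180,150,0],[1,-481,-180,150,0],[1,-481,-180,150,0],[1,-481,-180,150,0],[1,-481,-180,150,0],[1,-481,-180,150,0],[1,-481,-180,150,0]]]'
python3 - <<'E'
from h import *
for c in ['wrist','top','side']:
    o=ctrl.get_obs(); im=ctrl.snapshot(c); cv2.imwrite(f'pics/{c}6.png',im[:,:,::-1])
    print(o['tool_pos'],o['orientation'],o['opening'])
a=cv2.imread('pics/top6.png')[150:260,330:450];b=cv2.imread('pics/side6.png')[60:170,220:340]
z=lambda i:cv2.resize(i,(400,366),interpolation=cv2.INTER_CUBIC)
cv2.imwrite('pics/c6.png',np.hstack([z(a),z(b)]))
E
```

```text
clock: 12.12
tool_pos: [0.49, -0.2263, 0.1871]
orientation: [-89.9, -0.0, 105.1]
force: [0.1, 0.1, -0.2]
opening: 0.0357
[ 0.48996875 -0.22629353  0.18712384] [-8.99455517e+01 -2.27308525e-03  1.05106586e+02] 0.03566784407348771
[ 0.49019919 -0.22493957  0.18714754] [-8.99554900e+01 -1.67207106e-02  1.05167474e+02] 0.03568445383817725
[ 0.49045024 -0.22360176  0.18721699] [-8.99675381e+01 -2.17872993e-02  1.05253494e+02] 0.035734571097494366
```

View pics/wrist6.png

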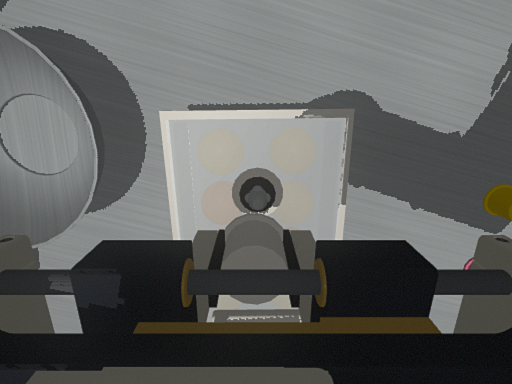

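View pics/c6.png

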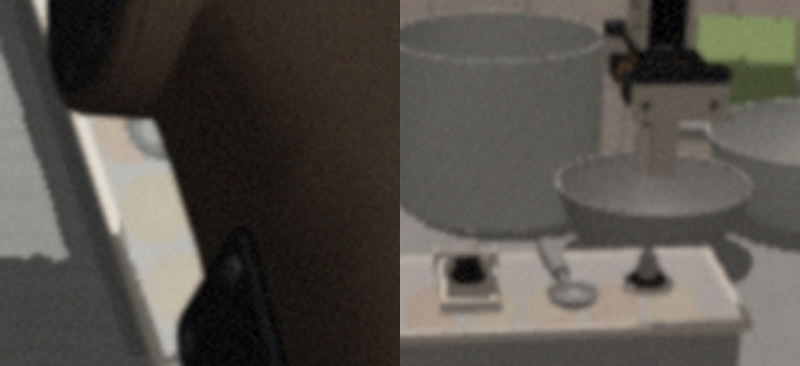

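```bash
python3 -m crank '[[[1,0,30,0,0],[1,0,45,0,0],[1,0,45,0,0],[1,0,45,0,0]]]'
python3 - <<'E'
from h import *
o=ctrl.get_obs(); im=ctrl.snapshot('wrist'); b=ctrl.snapshot('side')
np.save('o7.npy',np.r_[o['tool_pos'],o['orientation']]); print(o['tool_pos'],o['orientation'])
cv2.imwrite('pics/w7.png',im[:,:,::-1]); c=im[180:310,180:330,::-1]; cv2.imwrite('pics/c7.png',np.clip(cv2.resize(c,None,fx=5,fy=5,interpolation=cv2.INTER_CUBIC)*1.3,0,255).astype(np.uint8))
cv2.imwrite('pics/s7.png',cv2.resize(b[80:150,250:340,::-1],(720,560),interpolation=cv2.INTER_CUBIC))
def show(n,P): print(n,((proj('wrist',P,o)[0]-[180,180])*5+2).round(0))
tp=o['tool_pos']
show('cap top ctr pred',[tp[0],tp[1],tp[2]-.0036+.036])
show('cap bottom pred',[tp[0],tp[1],tp[2]-.0036])
for c in [(.4908,-.2225),(.4928,-.2225),(.4908,-.2205)]:
    show('seat',[*c,.081]);show('base',[*c,.075]);show('stud top',[*c,.106])
    print('side seat,studtop',((proj('side',[[*c,.075],[*c,.106]])-[250,80])*8).round())
print('side cap bottom/top pred',((proj('side',[[*tp[:2],tp[2]-.0036],[*tp[:2],tp[2]+.0324]])-[250,80])*8).round())
E
```

```text
clock: 12.78
tool_pos: [0.4917, -0.2223, 0.1434]
orientation: [-90.0, 0.0, 105.5]
force: [0.2, 0.3, 0.6]
opening: 0.0356
[ 0.49169077 -0.22233129  0.14336343] [-9.00408472e+01  3.51179871e-02  1.05472635e+02]
cap top ctr pred [371. 479.]
cap bottom pred [371. 313.]
seat [371. 142.]
base [371. 129.]
stud top [371. 201.]
side seat,studtop [[353. 510.]
 [358. 436.]]
seat [368. 153.]
base [368. 140.]
stud top [368. 213.]
side seat,studtop [[348. 509.]
 [353. 436.]]
seat [383. 145.]
base [383. 132.]
stud top [384. 205.]
side seat,studtop [[353. 512.]
 [357. 438.]]
side cap bottom/top pred [[361. 353.]
 [366. 263.]]
```

View pics/c7.png

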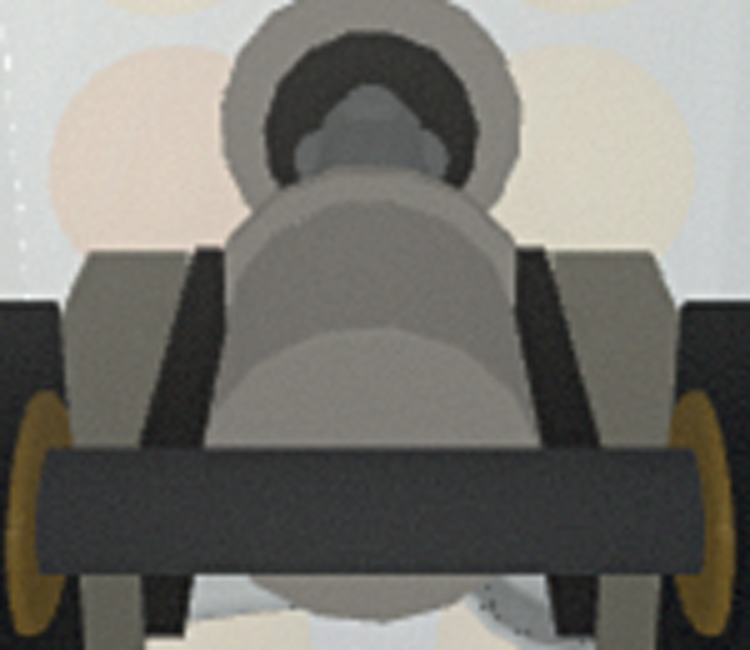

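View pics/s7.png

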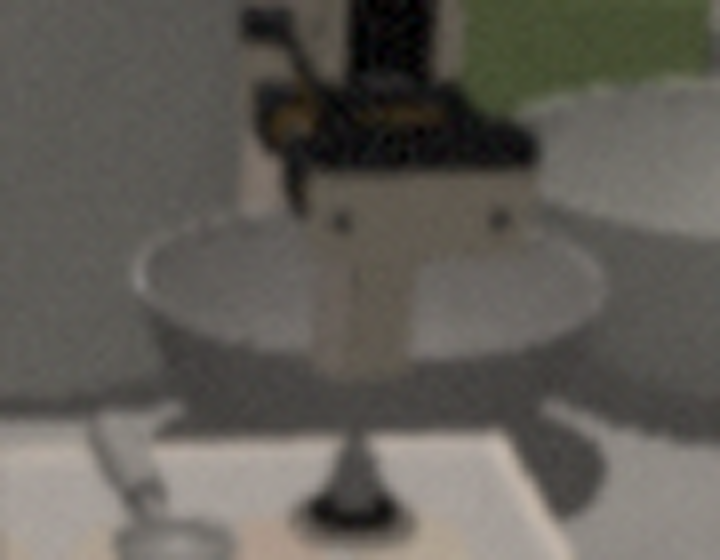

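```bash
python3 - <<'E'
from h import *
v=np.load('o7.npy');o=dict(tool_pos=v[:3],orientation=v[3:]);tp=v[:3];Rm=rot(v[3:]);zt=Rm[:,2]
th=np.linspace(0,2*np.pi,180)
def ext(c,r,z):
    q=(proj('wrist',np.c_[c[0]+r*np.cos(th),c[1]+r*np.sin(th),0*th+z],o)-180)*5+2
    return q.min(0).round(),q.max(0).round()
for s in (0,.002):
    c=tp+zt*s
    print(s,'captop',ext(c,.018,tp[2]+.0324),'brim',ext(c,.021,tp[2]-.0006),'seal',ext(c,.018,.081),'base',ext(c,.026,.075))
E
```

```text
0 captop (array([195., 320.]), array([547., 625.])) brim (array([202., 167.]), array([540., 471.])) seal (array([262.,  43.]), array([479., 246.])) base (array([218., -14.]), array([524., 273.]))
0.002 captop (array([194., 302.]), array([548., 609.])) brim (array([201., 152.]), array([540., 457.])) seal (array([262.,  31.]), array([480., 235.])) base (array([218., -26.]), array([524., 263.]))
```

The cap is centred sideways, but the vent lies about 2 mm further along tool z, so I'll shift by that and descend onto the stud.

```bash
python3 -m crank '[[[1,0,0,2,0],[1,0,15,2,0],[1,0,28,2,0],[1,0,38,2,0],[1,0,44,2,0],[1,0,44,2,0]]]'
python3 - <<'E'
from h import *
o=ctrl.get_obs(); im=ctrl.snapshot('wrist'); print(o['tool_pos'],o['force'],o['moment'])
c=im[180:310,180:330,::-1]; cv2.imwrite('pics/c8.png',np.clip(cv2.resize(c,None,fx=5,fy=5,interpolation=cv2.INTER_CUBIC)*1.3,0,255).astype(np.uint8))
E
```

```text
clock: 13.62
tool_pos: [0.489, -0.2232, 0.098]
orientation: [-90.0, -0.0, 105.4]
force: [-0.3, 0.2, 0.3]
opening: 0.0355
[ 0.48895214 -0.22323694  0.09799969] [-0.25441768  0.2191565   0.31413696] [ 0.05056212 -0.07362504 -0.00619046]
```

View pics/c8.png

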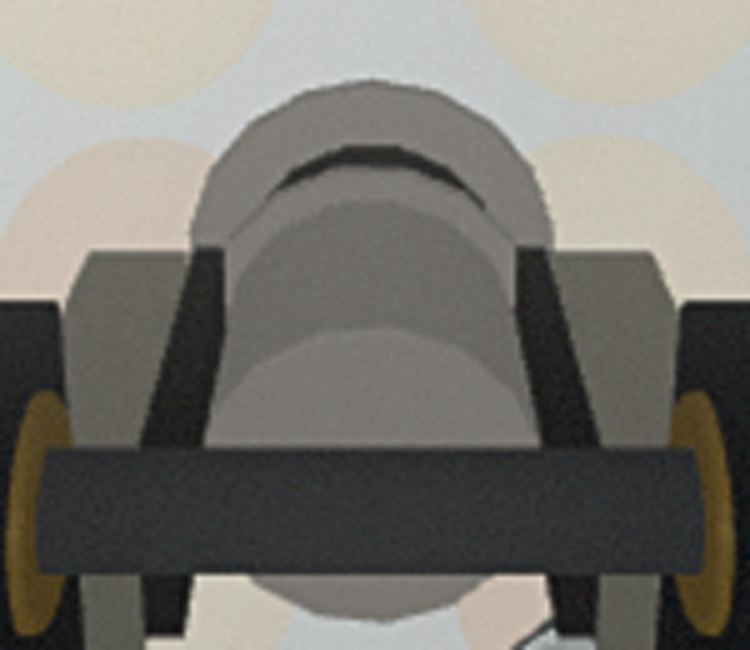

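The cap is over the stud and free of force. Pressing on to the balls now.

```bash
for i in 1; do python3 -m crank '[[[1,0,3,0,0],[1,0,5,0,0],[1,0,5,0,0]]]'; done; python3 -m crank '[[[1,0,3,0,0],[1,0,4,0,0],[1,0,4,0,0]]]'
```

```text
clock: 14.05
tool_pos: [0.49, -0.2233, 0.0942]
orientation: [-90.1, 0.0, 105.4]
force: [1.4, 1.3, 3.8]
opening: 0.0352
clock: 14.42
tool_pos: [0.4895, -0.2231, 0.0895]
orientation: [-90.0, 0.0, 105.4]
force: [3.6, 1.6, -1.4]
opening: 0.0355
```

```bash
python3 -m crank '[[[1,0,3,0,0],[1,0,5,0,0],[1,0,5,0,0]]]'; python3 -m crank '[[[1,0,3,0,0],[1,0,4,0,0],[1,0,4,0,0]]]'
```

```text
clock: 14.8
tool_pos: [0.4888, -0.2232, 0.0844]
orientation: [-90.0, -0.0, 105.4]
force: [1.5, 1.2, 2.1]
opening: 0.0356
clock: 15.18
tool_pos: [0.4891, -0.2233, 0.0814]
orientation: [-90.0, 0.0, 105.4]
force: [-1.4, 3.6, 11.3]
opening: 0.0358
```

```bash
python3 -m crank '[[[1,0,2,0,0],[1,0,3,0,0],[1,0,3,0,0],[1,0,3,0,0]]]'
```

```text
clock: 15.68
tool_pos: [0.4892, -0.2234, 0.081]
orientation: [-90.1, 0.1, 105.5]
force: [-9.2, 9.8, 35.3]
opening: 0.0355
```

```bash
python3 - <<'E'
from h import *
im=ctrl.snapshot('wrist'); b=ctrl.snapshot('side'); t=ctrl.snapshot('top')
o=ctrl.get_obs(); print(o['clock'],o['tool_pos'],o['force'],o['opening'])
c=im[180:310,180:330,::-1]; cv2.imwrite('pics/c9.png',np.clip(np.hstack([cv2.resize(c,(400,347)),cv2.resize(b[100:178,220:310,::-1],(400,347))])*1.2,0,255).astype(np.uint8))
cv2.imwrite('pics/t9.png',t[:,:,::-1])
E
```

```text
15.825 [ 0.48919675 -0.22339569  0.08104741] [-9.05561058  9.17191894 35.36603703] 0.03593318748281208
```

View pics/c9.png

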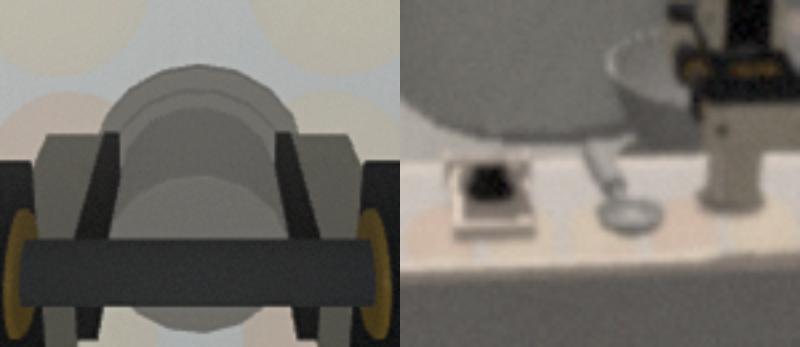

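View pics/t9.png

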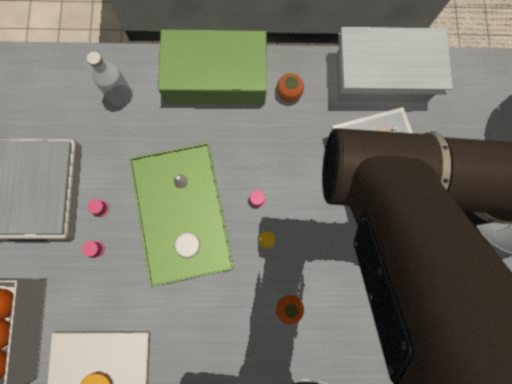

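The cap sits on the vent with the seal hidden, at (198,110) in the crop. The pedal is up, and the spoon, nozzle (181,181) and jar lid (187,245) haven't moved. The push is steady at 35 N, so I'm handing in.

```bash
python3 -c "
from plant import ctrl
print(ctrl.close_job())"
```

```text
the job is handed in; nothing more can be done
None
```

I did both steps in order and handed the job in at about 15.8 s, with the fingers still pressing the cap down at a steady 35 N. No verdict was reported.

- **Pedal:** I pushed it until the force rose from 14 to 56 N over about 1 mm, which is its stop. I held it there about half a second at around 39 N and let it up. Pictures afterwards showed it back in its rest position.
- **Cap:** I took the white cap from the tray and pressed it over the stud. Upward force was about 4 N at the balls and then dropped to about zero. I only read the force at the end of each short move, so I saw the drop but not the 6–10 N peak.
- **Seal:** The force rose again from 2 N to 11 N over the next 3 mm or so, then to 35 N in the last 0.4 mm, which fits a fully squashed seal.
- **Last pictures:** The cap was seated flush with no seal showing. The jar lid, nozzle and spoon were still in place, and I never went near the pink and yellow caps.

No check failed. The one disagreement was about 1–2 mm between views on where the vent was, so I shifted the cap 2 mm before pressing.

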